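# Refit the push-in knob of a gas ring after cleaning

## Task

The table-top gas ring has just been cleaned. First press the loose burner cap down until it sits fully home on the burner; then take the control knob standing on the worktop, turn it so that its bore matches the D-shaped shaft (its nose points to the side of the shaft's flat), push it all the way onto the shaft and push on, so that the sprung shaft goes down to its stop, as for lighting. Finish while still holding the knob pushed in like that, and leave the jar, lemon and garlic where they are.

Things in the scene. Friction and masses are not known exactly. Their poses are not given: they have to be found in the camera images.
- gas_ring: The gas ring, a low grey metal box 200 x 320 mm, fixed in place (place and yaw vary); origin under its centre on the worktop, top face 55 mm above the worktop. Round the burner stand four thin pan-support prongs, 92 mm high above the worktop, from 47 to 86 mm from the burner cap's centre; the burner is to the left on the box, the D-shaft to the right (seen from the robot).
- cap_top (a point): Centre of the top face of the burner cap, a dark flat disc 72 mm across, 8 mm thick, in the middle of the burner. It stands up to 6 mm proud and slides straight down, stiffly (about 4 N), to a stop; once home its top face is 83 mm above the worktop. It stays where it is left. z is up.
- cap (a joint): How far the burner cap has been pressed down, in m: 0 is 6 mm proud, 0.006 is fully home; starts at 0 to 0.0015.
- shaft_tip (a point): Centre of the top end of the upright D-shaft beside the burner. Shaft 12 mm in diameter, 25 mm above the ring's top (tip 80 mm above the worktop), with one flat, 2.5 mm from the axis, on the side to which this point's x axis points; tip chamfered by 1.5 mm. The shaft does not turn; it only moves straight down against a spring. z is up.
- control: Fixed round metal plate, 52 mm across and 3 mm high, round the foot of the D-shaft on the gas ring's top; a small raised rib just outside it marks the side of the shaft's flat. Origin on the shaft's axis at the ring's top face; x points to the rib, z up.
- shaft (a joint): How far the shaft is pushed down, in m: 0 at rest, 0.005 at its stop. The spring begins to give at 3 N and needs 8 N at the stop.
- knob: The loose grey control knob, 46 mm high, 60 g, standing upright on the worktop to the right of the gas ring, bore down. A round skirt 52 mm across, 8 mm high; on it a bar grip 46 mm long, 24 mm wide, from 8 to 46 mm above the underside. One end of the bar has a pointed nose (32 mm from the axis) with a dark line on top. Origin: centre of the underside; x along the bar to the nose.
- knob_grip (a point): Point to grip on the knob's bar, on its axis 32 mm above the underside; x axis along the bar to the nose, z up, so fingers close along y. Fingertips must stay above the skirt, which is 24 mm below this point.
- knob_bore (a point): Centre of the roof of the knob's bore, on the axis 15 mm above the underside. Bore open below, 14 mm across, with a flat 3.5 mm from the axis on the nose's side: it fits the shaft (1 mm clearance, about 10 degrees either way) only with the nose on the flat's side. Fully on, this point meets the shaft's tip, the underside 10 mm above the gas ring's top; pushed in, 5 mm. Axes as the knob's.
- knob_nose (a point): Point on the knob's nose, 30 mm from the axis along its x, 32 mm above the underside.
- jar: Bystander: spice jar, 46 mm across, 106 mm high, on the worktop behind the knob; origin at the centre of its underside.
- lemon: Bystander: lemon about 83 x 58 mm, on the worktop to the left of the gas ring; origin at its underside.
- garlic: Bystander: garlic bulb about 54 mm across, on the worktop between the gas ring and the jar, behind the knob; origin at its underside.
Mind the look-alikes: they are no part of the job. Leave any blue or turquoise look-alike of the knob alone.

How it is judged:
By the outcome, as a careful person would: the job done as asked, in the order asked, and still so for the second after the job is handed in, while the arm keeps its last pose, push and grip.
It also fails if it takes over 48 s, if anything falls off the work surface, if the arm or the gripper's body presses on something with over 40 N, if the wrist force passes 120 N, or if a joint passes its speed limit or range.

## Robot

A 7-joint arm with a two-finger parallel gripper is mounted at the origin on a cart in front of the work surface, level with it; the furniture and walls round the work are solid. World frame = base frame: x ahead of the robot, y to its left, z up, the work surface at z = 0. Lengths are in m, angles in rad, forces in N, time in s.
With the tool pointing down it reaches from about 0.4 to 0.75 m from the base axis. Payload 19.5 kg.
Tool frame: the origin (TCP) lies midway between the tips of the shut fingers; the grasp point (between the pads) lies 19 mm behind it; z points along the fingers, y is the line along which they close (so a half turn about z gives the same grasp; the last joint's range is limited). The gripper opens to 85 mm and grips with 20 to 120 N. Pads are 22 mm wide; open, the fingers measure 114 mm over their backs; the gripper's body (76 mm by 85 mm) begins 54 mm behind the grasp point. The pads swing forward as they close: fully open they stand 13 mm farther back than shut.
Start: joints at [-0.042, 0.707, -0.028, 1.485, 0.022, 0.951, -0.075], TCP at [0.575, 0, 0.231] pointing down, gripper open.
Joint ranges: [-2.71, 2.71], [-0.32, 2.16], [-1.57, 1.52], [0, 2.45], [-1.46, 4.6], [0, 2.02], [-2.83, 2.83]. Speed limits (rad/s): [1.89, 1.89, 2.57, 2.57, 3.01, 3.01, 3.01].

## Interface

Orientations are given as a 3x3 rotation matrix whose columns are the frame's x, y, z axes.
In Python, from workcell import state, read_camera, job_done gives the robot as it stands. The module is installed in compiled form; this text tells all that it offers.
- The arm moves only by the shell command python3 -m creep 'ROWS' [OPENING] [FORCE]. ROWS is JSON, a list of rows, each an object of numbers: "x", "y", "z": the shift along the tool's x, y, z in cm; "spin": the turn about the tool's z in rad. A call has exactly 8 rows; each row shifts and turns the commanded pose from where the row before left it, along the tool's axes as they then stand; what a row does not reach is not made up. A row lasts 1/10 s, in which the tool goes at most 50 mm and 8.59 degrees, less where a joint would pass 70% of its speed; a pose out of reach is approached as far as the arm can. A call with a gripper value outside its range is refused whole. OPENING is the finger opening in cm, from 0 to 8.54, set as the call begins (- or left out, the last holds). The fingers move at their own pace and stop on an object; FORCE is the grip in N (left out, the last holds). Time passes only in rows, so rows that do not move let the fingers close, or fill a call up. It gives the time, the measured TCP pose, the force, the opening and the grip force at its end, in the units of the state.
- state(): the state, without advancing time (a new reading comes with each control period).
- read_camera(name): name is "scene" or "side" or "wrist"; returns a dict with "pixels" (420x560x3 uint8, red, green, blue), "intrinsics" (3x3 intrinsics, pixels), "R" (3x3) and "t" (3): a world point X has camera coordinates R X + t. Camera axes: x right, y down, z forward; pixel columns grow to the right and rows downward; lengths in m; the calibration is good to about 2 mm. A picture is of the moment at which its call begins. There is no depth.
- job_done(): hands the job in; it is judged then, once.
The state is a dict: "time_s": time; "joint_positions": joint angles; "qd": joint speeds; "effort": joint torques, N m; "tcp_pos": TCP position; "eef_rot": TCP orientation; "ft_force": force on the tool from outside, world axes, zero at the start; "ft_torque": the same for the moment, N m; "grip_width": opening from 0.0 (shut) to 1.0 (fully open); "grasp_force": force on a finger pad.
Only numpy, scipy, OpenCV 4.12 (cv2) and the standard library are available. Lean on these libraries where they do the work, as an engineer would, in place of code of your own. Each camera call takes 0.05 s, during which the arm holds its last target. There are 200 camera calls.

## Working session

There is one attempt and no reset: what is moved stays moved. The work goes in short steps, Python scripts to look and compute and a shell command to move; the robot and the scene stay as the last step left them, time stands still between calls to the robot, and variables do not carry over. Pictures are saved under pics/ and viewed, at most 10 in all, crops included, and the job is handed in when it is done.

```bash
mkdir -p pics; cat > h.py <<'E'
import numpy as np, cv2
from workcell import state, read_camera
def grab(n,f=None):
    c=read_camera(n); c={k:np.array(v) for k,v in c.items() if k in("pixels","intrinsics","R","t")}
    if f: cv2.imwrite('pics/'+f,c["pixels"][:,:,::-1])
    np.savez(''+n+'.npz',**c); return c
def plane(c,u,v,z):
    d=c["R"].T@np.linalg.inv(c["intrinsics"])@np.array([u,v,1.]); o=-c["R"].T@c["t"]
    return o+d*(z-o[2])/d[2]
def proj(c,X):
    p=c["intrinsics"]@(c["R"]@np.array(X)+c["t"]); return p[:2]/p[2]
E
python3 - <<'E'
from h import *
a=grab("scene");b=grab("side");w=grab("wrist")
for c in(a,b,w): print((-c["R"].T@c["t"]).round(3),c["R"][2].round(2))
cv2.imwrite('pics/a.png',a["pixels"][:,:,::-1]);cv2.imwrite('pics/w.png',w["pixels"][:,:,::-1]);cv2.imwrite('pics/s.png',b["pixels"][:,:,::-1])
s=state();print(s["time_s"],s["tcp_pos"],s["eef_rot"],s["ft_force"])
E
```

```text
[-0.559  0.818  0.743] [ 0.76 -0.49 -0.43]
[ 0.236 -0.603  1.164] [ 0.23  0.53 -0.82]
[0.574 0.071 0.373] [-0.   -0.28 -0.96]
0.15 [5.74832889e-01 6.83106667e-06 2.30934845e-01] [[-2.22898633e-05  9.99999687e-01 -7.90314735e-04]
 [ 9.99999999e-01  2.22647214e-05 -3.18213801e-05]
 [-3.18037740e-05 -7.90315444e-04 -9.99999687e-01]] [-0.80098901 -0.3950513   0.28029201]
```

View pics/a.png

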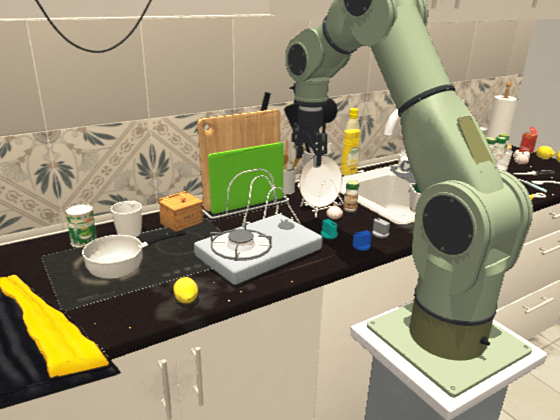

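View pics/s.png

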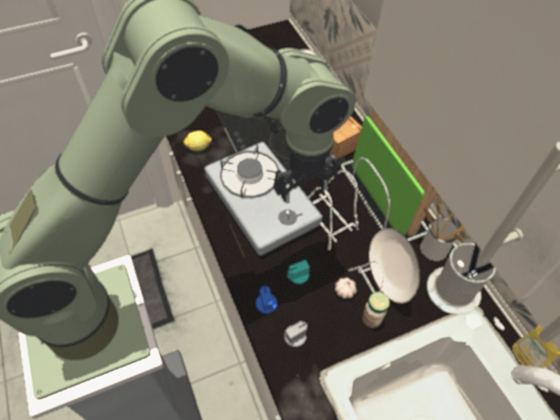

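View pics/w.png

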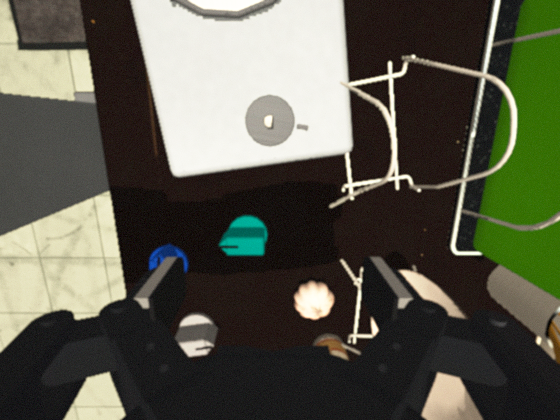

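Scene view: the ring is at (258,245), with the candidates for the knob to its right. Candidates: teal at side (299,272), blue at side (266,300), grey at side (296,333), which is also wrist (196,335). By the description I choose the grey one. The plate is at wrist (270,121) with its rib at (302,127), so the flat faces roughly +x. The cap is at side (250,170).

```bash
python3 - <<'E'
from h import *
b=dict(np.load('side.npz'));w=dict(np.load('wrist.npz'))
cr=lambda c,u,v,r:cv2.resize(c["pixels"][v-r:v+r,u-r:u+r,::-1],(390,290*390//390),interpolation=cv2.INTER_CUBIC)
def cr(c,u,v,rx,ry): return cv2.resize(c["pixels"][v-ry:v+ry,u-rx:u+rx,::-1],(400,300),interpolation=cv2.INTER_CUBIC)
cv2.imwrite('pics/crop.png',np.vstack([np.hstack([cr(b,296,333,40,30),cr(w,200,335,60,45)]),np.hstack([cr(b,250,172,48,36),cr(w,272,121,60,45)])]))
print('plate',plane(w,270,121,.058),'rib',plane(w,302,127,.057),'tip',plane(w,269,121,.08))
print('cap',plane(b,250,167,.088),'knobtop',plane(b,296,330,.046),plane(w,197,330,.046))
E
```

```text
plate [0.57062995 0.0723138  0.058     ] rib [0.6033884 0.0663963 0.057    ] tip [0.56993868 0.07224873 0.08      ]
cap [0.53207505 0.24515504 0.088     ] knobtop [ 0.46259575 -0.22332073  0.046     ] [ 0.47485212 -0.18803923  0.046     ]
```

View pics/crop.png

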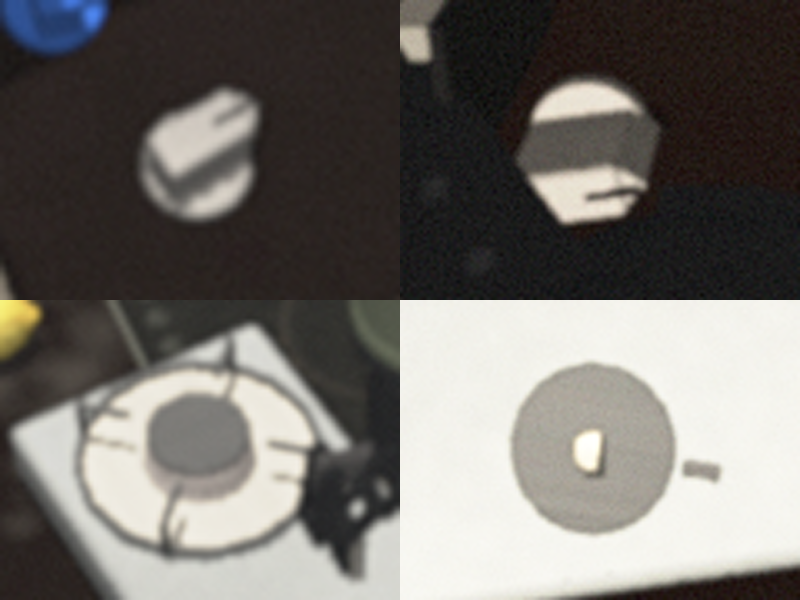

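The crop confirms the grey knob, whose nose points roughly +x in the world frame. The plate, shaft and rib are clear: the flat faces about +x, yaw ≈ -10°. The cap's top is at side (250,168). I'll go to the cap with the fingers shut.

```bash
python3 -m creep '[{"x":3,"y":-0.5,"z":0.5},{"x":3,"y":-0.5,"z":1},{"x":3,"y":-0.5,"z":1},{"x":3,"y":-0.5,"z":1},{"x":3,"y":-0.5,"z":1},{"x":3,"y":-0.6,"z":1.5},{"x":3,"y":-0.6,"z":1.5},{"x":3,"y":-0.6,"z":1.5}]' 0 40
python3 - <<'E'
from h import *
b=dict(np.load('side.npz'));w=dict(np.load('wrist.npz'))
S=lambda u,v,z:plane(b,256+u/5,303+v/5,z)
W=lambda u,v,z:plane(w,140+(u-400)/3.333,290+v/3.333,z)
print('skirt side',S(196,165,.006),'line',S(218,120,.046),S(250,103,.046),'ends',S(163,163,.046),S(246,97,.046))
print('skirt wrist top edge',W(590,78,.008),'L',W(530,125,.008),'R',W(645,115,.008),'line',W(588,197,.046),W(645,190,.046))
E
```

```text
skirt side [ 0.46269566 -0.2226892   0.006     ] line [ 0.47341782 -0.21991148  0.046     ] [ 0.49082028 -0.21813538  0.046     ] ends [ 0.44115078 -0.22900612  0.046     ] [ 0.49034176 -0.21470795  0.046     ]
skirt wrist top edge [ 0.46530118 -0.19029217  0.008     ] L [ 0.43758228 -0.21394501  0.008     ] R [ 0.4877548  -0.20881062  0.008     ] line [ 0.47192703 -0.21795542  0.046     ] [ 0.49480313 -0.214579    0.046     ]$[0]: bad value
```

```bash
python3 -m creep '[{"x":3,"y":-0.5,"z":0.5,"spin":0},{"x":3,"y":-0.5,"z":1,"spin":0},{"x":3,"y":-0.5,"z":1,"spin":0},{"x":3,"y":-0.5,"z":1,"spin":0},{"x":3,"y":-0.5,"z":1,"spin":0},{"x":3,"y":-0.6,"z":1.5,"spin":0},{"x":3,"y":-0.6,"z":1.5,"spin":0},{"x":3,"y":-0.6,"z":1.5,"spin":0}]' 0 40
```

```text
time_s: 0.95
tcp_pos: [0.5315, 0.2412, 0.1405]
eef_rot: [[-0.0, 1.0, -0.0], [1.0, 0.0, -0.0], [-0.0, -0.0, -1.0]]
ft_force: [0.1, 0.8, 0.5]
grip_width: -0.001
grasp_force: 0.0
```

```bash
python3 -m creep '[{"x":0.4,"y":0,"z":1,"spin":0},{"x":0,"y":0,"z":1,"spin":0},{"x":0,"y":0,"z":1,"spin":0},{"x":0,"y":0,"z":1,"spin":0},{"x":0,"y":0,"z":0.7,"spin":0},{"x":0,"y":0,"z":0.3,"spin":0},{"x":0,"y":0,"z":0.2,"spin":0},{"x":0,"y":0,"z":0.1,"spin":0}]'
```

```text
time_s: 1.75
tcp_pos: [0.5321, 0.2439, 0.0884]
eef_rot: [[0.0, 1.0, 0.0], [1.0, -0.0, 0.0], [0.0, 0.0, -1.0]]
ft_force: [-1.2, -1.4, 2.9]
grip_width: 0.0
grasp_force: 1.5
```

```bash
python3 -m creep '[{"x":0,"y":0,"z":0.1,"spin":0},{"x":0,"y":0,"z":0.1,"spin":0},{"x":0,"y":0,"z":0.1,"spin":0},{"x":0,"y":0,"z":0.1,"spin":0},{"x":0,"y":0,"z":0,"spin":0},{"x":0,"y":0,"z":0,"spin":0},{"x":0,"y":0,"z":0,"spin":0},{"x":0,"y":0,"z":0,"spin":0}]'
```

```text
time_s: 2.55
tcp_pos: [0.5319, 0.2441, 0.0843]
eef_rot: [[-0.0, 1.0, -0.0], [1.0, 0.0, 0.0], [0.0, -0.0, -1.0]]
ft_force: [-0.3, 0.0, -0.2]
grip_width: 0.003
grasp_force: 0.0
```

```bash
python3 -m creep '[{"x":0,"y":0,"z":0.05,"spin":0},{"x":0,"y":0,"z":0.05,"spin":0},{"x":0,"y":0,"z":0.05,"spin":0},{"x":0,"y":0,"z":0.05,"spin":0},{"x":0,"y":0,"z":0,"spin":0},{"x":0,"y":0,"z":0,"spin":0},{"x":0,"y":0,"z":0,"spin":0},{"x":0,"y":0,"z":0,"spin":0}]'
```

```text
time_s: 3.35
tcp_pos: [0.532, 0.2441, 0.083]
eef_rot: [[0.0, 1.0, 0.0], [1.0, -0.0, 0.0], [0.0, 0.0, -1.0]]
ft_force: [-3.7, -0.7, 16.0]
grip_width: 0.003
grasp_force: 7.9
```

Cap is home: 16 N at z = 0.083. Next I lift and go over to the knob.

```bash
python3 -m creep '[{"x":0,"y":0,"z":-3,"spin":0},{"x":-3,"y":0,"z":-3,"spin":0},{"x":-4,"y":-0.5,"z":-2,"spin":0},{"x":-4,"y":-1,"z":-2,"spin":0},{"x":-4,"y":-1,"z":-1.5,"spin":0},{"x":-4,"y":-1,"z":0,"spin":0},{"x":-4,"y":-1,"z":0,"spin":0},{"x":-4,"y":-1,"z":0,"spin":0}]' 6 40
python3 -m creep '[{"x":-4,"y":-1,"z":0,"spin":0},{"x":-4,"y":-0.3,"z":0,"spin":0},{"x":-3,"y":0,"z":0,"spin":0},{"x":0,"y":0,"z":0,"spin":0.14},{"x":0,"y":0,"z":0,"spin":0.14},{"x":0,"y":0,"z":0,"spin":0.14},{"x":0,"y":0,"z":0,"spin":0.14},{"x":0,"y":0,"z":0,"spin":0.14}]'
python3 -m creep '[{"x":0,"y":0,"z":0,"spin":0.14},{"x":0,"y":0,"z":0,"spin":0.14},{"x":0,"y":0,"z":0,"spin":0.14},{"x":0,"y":0,"z":0,"spin":0.14},{"x":0,"y":0,"z":0,"spin":0.14},{"x":0,"y":0,"z":0,"spin":0},{"x":0,"y":0,"z":0,"spin":0},{"x":0,"y":0,"z":0,"spin":0}]'
python3 - <<'E'
from h import *
grab("wrist","w2.png");grab("side","s2.png")
E
```

```text
time_s: 4.15
tcp_pos: [0.4764, -0.0275, 0.1974]
eef_rot: [[-0.0, 1.0, 0.0], [1.0, 0.0, -0.0], [-0.0, 0.0, -1.0]]
ft_force: [1.0, -0.6, -0.1]
grip_width: 0.701
grasp_force: 0.0
time_s: 4.95
tcp_pos: [0.464, -0.136, 0.1973]
eef_rot: [[0.649, 0.761, 0.0], [0.761, -0.649, -0.0], [-0.0, 0.0, -1.0]]
ft_force: [0.3, 0.6, -1.0]
grip_width: 0.706
grasp_force: 0.0
time_s: 5.75
tcp_pos: [0.464, -0.136, 0.1973]
eef_rot: [[0.985, 0.173, -0.0], [0.173, -0.985, 0.0], [-0.0, -0.0, -1.0]]
ft_force: [0.7, 0.1, -0.0]
grip_width: 0.702
grasp_force: 0.0
```

View pics/w2.png

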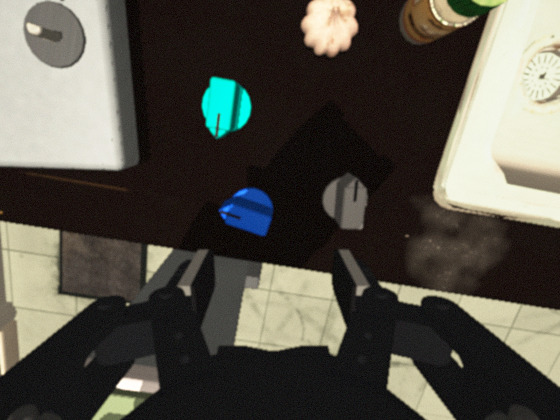

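The wrist view shows the grey knob at (348,200), nose up with the line at (356,190), plus the blue (248,212) and teal (226,107) look-alikes. I'll measure it by mask.

```bash
python3 - <<'E'
from h import *
w=dict(np.load('wrist.npz'));b=dict(np.load('side.npz'))
def blob(c,u,v,r,th):
    p=c["pixels"][v-r:v+r,u-r:u+r].astype(int); m=((p.min(2)>th)&(np.ptp(p,axis=2)<35)).astype(np.uint8)
    n,l,s,cc=cv2.connectedComponentsWithStats(m); k=1+s[1:,4].argmax(); return (l==k),s[k]+[u-r,v-r,0,0,0],cc[k]+[u-r,v-r]
m,s,cc=blob(w,348,200,40,60); print('wrist',s,cc)
m2,s2,c2=blob(b,296,333,25,70); print('side',s2,c2,plane(b,*c2,.03))
print('w centroid',plane(w,*cc,.03),'skirt left',plane(w,s[0],201,.008))
print('line',plane(w,356,181,.046),plane(w,355,200,.046))
cv2.imwrite('pics/k2.png',np.hstack([cv2.resize(w["pixels"][165:240,305:405,::-1],(400,300),interpolation=3),cv2.resize(b["pixels"][303:363,256:336,::-1],(400,300),interpolation=3)]))
E
```

```text
wrist [ 340  178   27   52 1028] [353.08949416 205.79669261]
side [285 321  22  26 426] [295.88967136 334.24413146] [ 0.46127548 -0.22729352  0.03      ]
w centroid [ 0.46156531 -0.22308226  0.03      ] skirt left [ 0.45946794 -0.21393486  0.008     ]
line [ 0.4908068  -0.21442064  0.046     ] [ 0.47155308 -0.21831359  0.046     ]
```

View pics/k2.png

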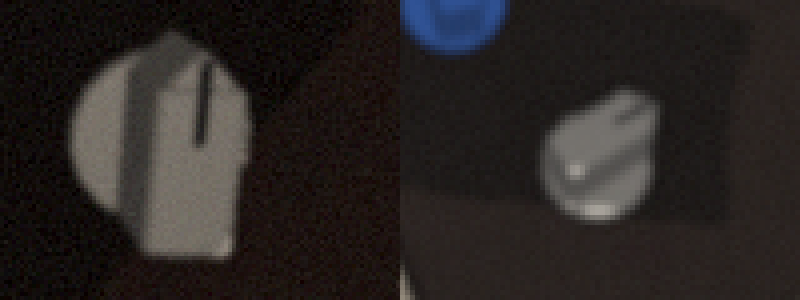

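```bash
python3 - <<'E'
from h import *
w=dict(np.load('wrist.npz'))
W=lambda u,v:plane(w,305+u/4,165+v/4,.046)[:2]
P=[W(145,256),W(232,258),W(250,95),W(157,90),W(207,62)]
print(np.round(P,4))
bk=(P[0]+P[1])/2; sh=(P[2]+P[3])/2
d=sh-bk; L=np.linalg.norm(d); y=np.degrees(np.arctan2(d[1],d[0])); u=d/L
c=bk+.023*u; print('L',L,'yaw',y,'edges',[np.degrees(np.arctan2(*(q)[::-1])) for q in(P[2]-P[1],P[3]-P[0],W(207,62)-W(200,145))],'c',c)
s=state();R=np.array(s["eef_rot"]);t=np.array(s["tcp_pos"])
print('tool shift cm',R.T@(np.r_[c,t[2]]-t)*100,'tool x yaw',np.degrees(np.arctan2(R[1,0],R[0,0])))
E
```

```text
[[ 0.4385 -0.2119]
 [ 0.4419 -0.2345]
 [ 0.4851 -0.2278]
 [ 0.4823 -0.2044]
 [ 0.4914 -0.215 ]]
L 0.04404411491725371 yaw 9.277482935479892 edges [np.float64(8.831975215789457), np.float64(9.715726019172841), np.float64(9.679262688914973)] c [ 0.46294421 -0.21951091]
tool shift cm [-1.53232194e+00  8.20144846e+00 -9.73082150e-04] tool x yaw 9.892633568275581
```

```bash
python3 -m creep '[{"x":-0.4,"y":2.2,"z":0,"spin":0.01},{"x":-0.4,"y":2,"z":0,"spin":0},{"x":-0.4,"y":2,"z":0,"spin":0},{"x":-0.33,"y":2,"z":1,"spin":0},{"x":0,"y":0,"z":3,"spin":0},{"x":0,"y":0,"z":3,"spin":0},{"x":0,"y":0,"z":3,"spin":0},{"x":0,"y":0,"z":2,"spin":0}]' 6 40
python3 -m creep '[{"x":0,"y":0,"z":1.5,"spin":0},{"x":0,"y":0,"z":1.5,"spin":0},{"x":0,"y":0,"z":1.2,"spin":0},{"x":0,"y":0,"z":1,"spin":0},{"x":0,"y":0,"z":0.7,"spin":0},{"x":0,"y":0,"z":0.5,"spin":0},{"x":0,"y":0,"z":0,"spin":0},{"x":0,"y":0,"z":0,"spin":0}]'
python3 - <<'E'
from h import *
grab("wrist","w3.png");print(state()["tcp_pos"])
E
```

```text
time_s: 6.65
tcp_pos: [0.4617, -0.2192, 0.0756]
eef_rot: [[0.987, 0.161, -0.001], [0.161, -0.987, 0.001], [-0.001, -0.001, -1.0]]
ft_force: [-0.1, -0.3, -0.7]
grip_width: 0.702
grasp_force: 0.0
time_s: 7.45
tcp_pos: [0.4623, -0.2194, 0.0136]
eef_rot: [[0.987, 0.16, 0.0], [0.16, -0.987, -0.0], [0.0, 0.0, -1.0]]
ft_force: [-0.1, -0.2, 0.2]
grip_width: 0.704
grasp_force: 0.0
[ 0.46236375 -0.21946414  0.01365742]
```

View pics/w3.png

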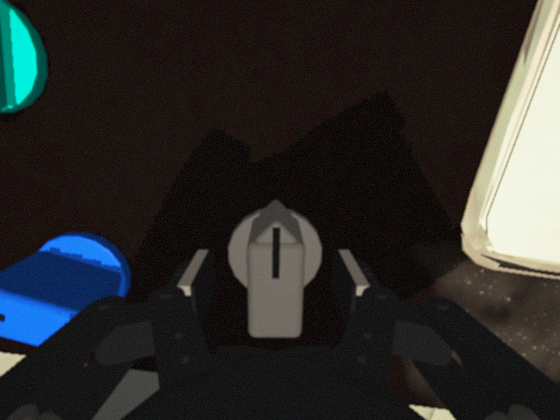

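The knob sits centred between the pads at (275,270), aligned, and the blue knob is clear. I'll close and lift a little.

```bash
python3 -m creep '[{"x":0,"y":0,"z":0,"spin":0},{"x":0,"y":0,"z":0,"spin":0},{"x":0,"y":0,"z":0,"spin":0},{"x":0,"y":0,"z":0,"spin":0},{"x":0,"y":0,"z":0,"spin":0},{"x":0,"y":0,"z":0,"spin":0},{"x":0,"y":0,"z":0,"spin":0},{"x":0,"y":0,"z":0,"spin":0}]' 1.5 70
python3 -m creep '[{"x":0,"y":0,"z":-1,"spin":0},{"x":0,"y":0,"z":-2,"spin":0},{"x":0,"y":0,"z":-2,"spin":0},{"x":0,"y":0,"z":-2,"spin":0},{"x":0,"y":0,"z":-2,"spin":0},{"x":0,"y":0,"z":-2,"spin":0},{"x":0,"y":0,"z":-2,"spin":0},{"x":0,"y":0,"z":-2,"spin":0}]'
python3 - <<'E'
from h import *
w=dict(np.load('wrist.npz')); s=state();R=np.array(s["eef_rot"])
# flat yaw from first wrist view: plate centre vs rib earlier (0.5706,0.0723)->(0.6034,0.0664)
print('tool x yaw',np.degrees(np.arctan2(R[1,0],R[0,0])), 'rib yaw',np.degrees(np.arctan2(-.0059,.0328)))
E
```

```text
time_s: 8.3
tcp_pos: [0.4623, -0.2194, 0.0136]
eef_rot: [[0.987, 0.16, 0.0], [0.16, -0.987, -0.0], [0.0, 0.0, -1.0]]
ft_force: [-1.0, 1.0, 6.8]
grip_width: 0.273
grasp_force: 69.2
time_s: 9.1
tcp_pos: [0.462, -0.2193, 0.1648]
eef_rot: [[0.987, 0.16, 0.0], [0.16, -0.987, -0.0], [0.0, 0.0, -1.0]]
ft_force: [-0.2, -0.5, -0.8]
grip_width: 0.268
grasp_force: 68.5
tool x yaw 9.203648543693344 rib yaw -10.197205571091251
```

Grasp holds. Before going over the shaft I'll check that the wire rack behind the ring is clear of the gripper and camera, and take a fresh scene view.

```bash
python3 - <<'E'
from h import *
out=[]
for n,(u,v,rx,ry) in {"scene":(270,200,80,60),"side":(340,200,100,75)}.items():
    c=grab(n); im=c["pixels"][:,:,::-1].copy()
    im=cv2.resize(im,None,fx=4,fy=4,interpolation=3)
    for X,col in [((.57,.0723,.08),(0,0,255)),((.61,.065,.147),(0,255,255)),((.61,.065,.217),(0,255,255)),((.64,.06,.19),(255,0,255)),((.64,.06,.22),(255,0,255)),((.66,.06,.22),(255,0,0)),((.64,.11,.2),(0,255,0)),((.64,.01,.2),(0,255,0)),((.64,.06,0),(0,128,255))]:
        p=proj(c,X)*4+1.5; cv2.circle(im,tuple(int(round(a)) for a in p),5,col,-1)
    im=im[(v-ry)*4:(v+ry)*4,(u-rx)*4:(u+rx)*4]; out.append(cv2.resize(im,(400,300)) )
cv2.imwrite('pics/rack.png',np.hstack(out))
E
```

```text
(no output)
```

View pics/rack.png

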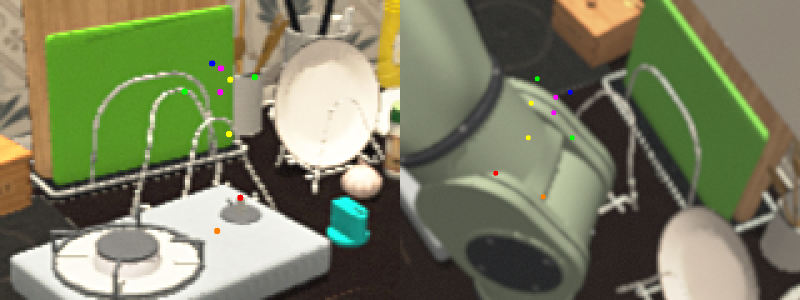

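The planned camera position (magenta) stays in front of and above the wires. I'll move to just short of the shaft and turn, so the wrist camera looks straight down on the shaft.

```bash
python3 -m creep '[{"x":1,"y":-3.3,"z":0,"spin":0},{"x":1,"y":-3.7,"z":0,"spin":0},{"x":1,"y":-3.7,"z":0,"spin":0},{"x":1.1,"y":-3.7,"z":0,"spin":0},{"x":1.1,"y":-3.7,"z":0,"spin":0},{"x":1.1,"y":-3.7,"z":0,"spin":0},{"x":1.1,"y":-3.7,"z":0,"spin":0},{"x":1.2,"y":-3.9,"z":0,"spin":0}]'
python3 -m creep '[{"x":0,"y":0,"z":0,"spin":0.11},{"x":0,"y":0,"z":0,"spin":0.11},{"x":0,"y":0,"z":0,"spin":0.115},{"x":0,"y":0,"z":0.5,"spin":0},{"x":0,"y":0,"z":1,"spin":0},{"x":0,"y":0,"z":0.5,"spin":0},{"x":0,"y":0,"z":0,"spin":0},{"x":0,"y":0,"z":0,"spin":0}]'
python3 - <<'E'
from h import *
c=grab("wrist","w4.png"); s=state();print(s["tcp_pos"],proj(c,(.5703,.0723,.08)))
u,v=(int(q) for q in proj(c,(.575,.0723,.058)))
x0,y0=max(u-100,0),max(v-75,0)
print(x0,y0); cv2.imwrite('pics/w4c.png',cv2.resize(c["pixels"][y0:y0+150,x0:x0+200,::-1],(800,600),interpolation=3))
E
```

```text
time_s: 10.0
tcp_pos: [0.4998, 0.0861, 0.1633]
eef_rot: [[0.987, 0.16, -0.0], [0.16, -0.987, -0.0], [-0.0, -0.0, -1.0]]
ft_force: [0.9, -0.7, -1.0]
grip_width: 0.273
grasp_force: 68.7
time_s: 10.8
tcp_pos: [0.5, 0.0844, 0.1432]
eef_rot: [[0.985, -0.173, -0.0], [-0.173, -0.985, 0.0], [-0.0, 0.0, -1.0]]
ft_force: [-0.2, 0.1, -0.6]
grip_width: 0.265
grasp_force: 68.6
[0.50012731 0.08448043 0.14339203] [273.76948438 119.03841235]
172 37
```

View pics/w4c.png

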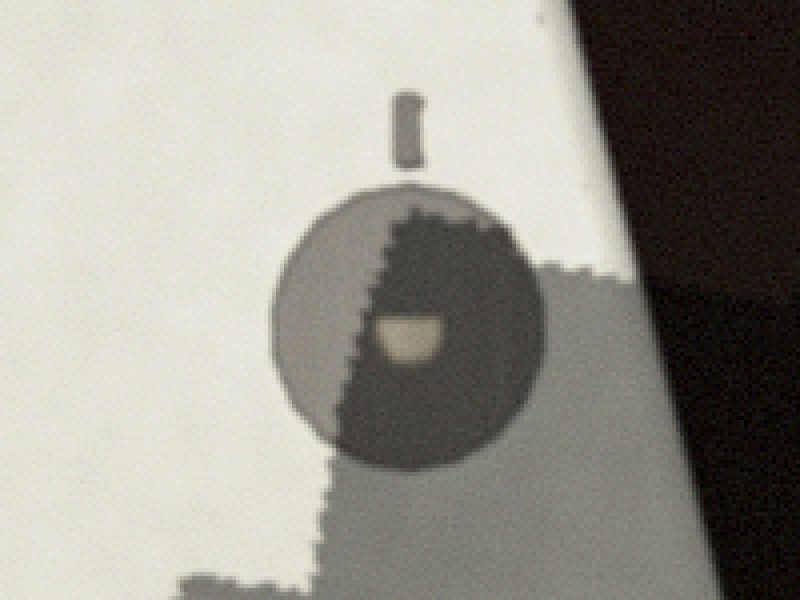

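Close crop: the half-moon tip spans x 373–445 with its flat edge at y 317. The plate centre is at (408,326) and the rib at (408,130), straight above, so the alignment is right. I'll work out the shift.

```bash
python3 - <<'E'
from h import *
c=dict(np.load('wrist.npz')); P=lambda u,v,z:plane(c,172+(u-1.5)/4,37+(v-1.5)/4,z)
t=P(409,331,.08);p=P(408,326,.058);r=P(408,131,.057)
print(t,p,'rib yaw',np.degrees(np.arctan2(*(r-p)[1::-1])))
s=state();R=np.array(s["eef_rot"]);T=np.array(s["tcp_pos"])
print('yaw',np.degrees(np.arctan2(R[1,0],R[0,0])))
for q in(t,p,np.array([.5703,.0723,.08])): print(R.T@(q-T)*100)
# knob nose/line in hand
cv2.imwrite('pics/hand.png',cv2.resize(c["pixels"][200:350,180:380,::-1],(800,600),interpolation=3))
E
```

```text
[0.57007782 0.07226809 0.08      ] [0.57108873 0.07222553 0.058     ] rib yaw -9.948823356211388
yaw -9.954544815850058
[ 7.10054027e+00 -5.73954840e-03  6.33955329e+00]
[ 7.20073702 -0.01880647  8.53955953]
[ 7.12187247 -0.01272329  6.33955503]
```

View pics/hand.png

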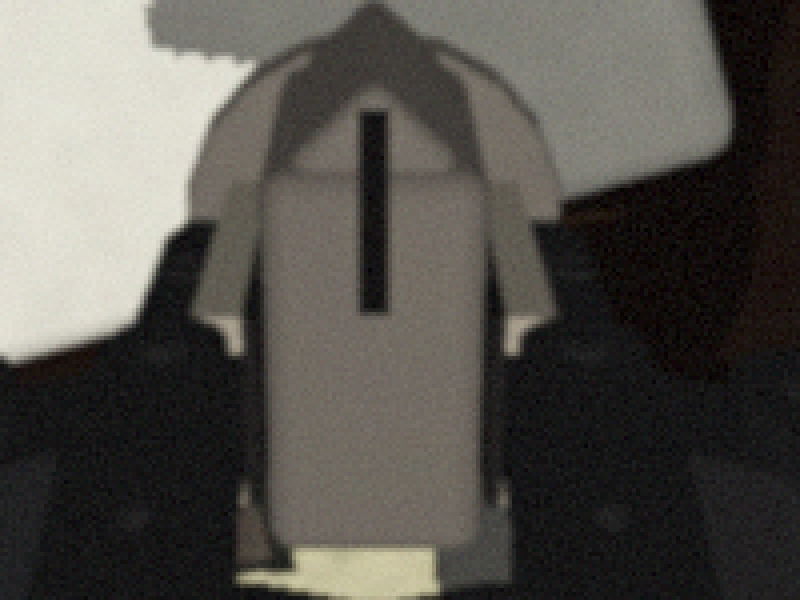

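The knob is held straight: back edge y 545, shoulder y 177, line vertical at x 373. I'll compute its offset along tool x.

```bash
python3 - <<'E'
from h import *
c=dict(np.load('wrist.npz')); s=state();R=np.array(s["eef_rot"]);T=np.array(s["tcp_pos"])
for u,v,z in((373,547,.1758),(373,177,.1758),(373,88,.1758),(190,205,.1378),(560,205,.1378),(373,5,.1378+.0)):
    q=plane(c,180+(u-1.5)/4,200+(v-1.5)/4,z); print((R.T@(q-T)*1000).round(2))
E
```

```text
[-20.73  -0.69 -32.41]
[ 23.04  -0.67 -32.41]
[ 32.38  -0.66 -32.41]
[  2.75 -25.37   5.59]
[ 2.74 24.49  5.59]
[30.62 -0.69  5.59]
```

```bash
python3 -m creep '[{"x":1.5,"y":0,"z":0,"spin":0},{"x":1.5,"y":0,"z":0,"spin":0},{"x":1.5,"y":0,"z":0,"spin":0},{"x":1.3,"y":0,"z":0,"spin":0},{"x":0.9,"y":0.02,"z":0,"spin":0},{"x":0.4,"y":0,"z":1,"spin":0},{"x":0,"y":0,"z":1.5,"spin":0},{"x":0,"y":0,"z":1.5,"spin":0}]'
python3 -m creep '[{"x":0,"y":0,"z":0.3,"spin":0},{"x":0,"y":0,"z":0.2,"spin":0},{"x":0,"y":0,"z":0.2,"spin":0},{"x":0,"y":0,"z":0.1,"spin":0},{"x":0,"y":0,"z":0.1,"spin":0},{"x":0,"y":0,"z":0.05,"spin":0},{"x":0,"y":0,"z":0,"spin":0},{"x":0,"y":0,"z":0,"spin":0}]'
```

```text
time_s: 11.65
tcp_pos: [0.5696, 0.0721, 0.1023]
eef_rot: [[0.985, -0.173, -0.0], [-0.173, -0.985, 0.0], [-0.0, -0.0, -1.0]]
ft_force: [0.9, 1.0, -1.2]
grip_width: 0.27
grasp_force: 68.6
time_s: 12.45
tcp_pos: [0.5699, 0.0721, 0.0938]
eef_rot: [[0.985, -0.173, -0.0], [-0.173, -0.985, 0.0], [-0.0, -0.0, -1.0]]
ft_force: [-0.3, 0.0, -0.5]
grip_width: 0.272
grasp_force: 68.6
```

Tip level reached without contact; I'll enter gently.

```bash
python3 -m creep '[{"x":0,"y":0,"z":0.05,"spin":0},{"x":0,"y":0,"z":0.05,"spin":0},{"x":0,"y":0,"z":0.05,"spin":0},{"x":0,"y":0,"z":0.05,"spin":0},{"x":0,"y":0,"z":0.05,"spin":0},{"x":0,"y":0,"z":0.05,"spin":0},{"x":0,"y":0,"z":0,"spin":0},{"x":0,"y":0,"z":0,"spin":0}]'
```

```text
time_s: 13.25
tcp_pos: [0.5699, 0.0721, 0.0908]
eef_rot: [[0.985, -0.173, -0.0], [-0.173, -0.985, -0.0], [-0.0, 0.0, -1.0]]
ft_force: [0.7, -0.8, 0.1]
grip_width: 0.274
grasp_force: 68.6
```

```bash
python3 -m creep '[{"x":0,"y":0,"z":0.1,"spin":0},{"x":0,"y":0,"z":0.15,"spin":0},{"x":0,"y":0,"z":0.15,"spin":0},{"x":0,"y":0,"z":0.15,"spin":0},{"x":0,"y":0,"z":0.15,"spin":0},{"x":0,"y":0,"z":0.15,"spin":0},{"x":0,"y":0,"z":0.15,"spin":0},{"x":0,"y":0,"z":0,"spin":0}]'
```

```text
time_s: 14.05
tcp_pos: [0.5698, 0.072, 0.0806]
eef_rot: [[0.985, -0.173, -0.0], [-0.173, -0.985, -0.0], [-0.0, 0.0, -1.0]]
ft_force: [0.4, 0.7, -0.0]
grip_width: 0.271
grasp_force: 68.6
```

```bash
python3 -m creep '[{"x":0,"y":0,"z":0.1,"spin":0},{"x":0,"y":0,"z":0.1,"spin":0},{"x":0,"y":0,"z":0.1,"spin":0},{"x":0,"y":0,"z":0.1,"spin":0},{"x":0,"y":0,"z":0.05,"spin":0},{"x":0,"y":0,"z":0,"spin":0},{"x":0,"y":0,"z":0,"spin":0},{"x":0,"y":0,"z":0,"spin":0}]'
```

```text
time_s: 14.85
tcp_pos: [0.57, 0.0721, 0.0764]
eef_rot: [[0.985, -0.173, 0.0], [-0.173, -0.985, 0.0], [0.0, -0.0, -1.0]]
ft_force: [-1.7, 0.1, 3.4]
grip_width: 0.27
grasp_force: 69.0
```

Spring contact started. I'll push to the stop.

```bash
python3 -m creep '[{"x":0,"y":0,"z":0.1,"spin":0},{"x":0,"y":0,"z":0.1,"spin":0},{"x":0,"y":0,"z":0.1,"spin":0},{"x":0,"y":0,"z":0.05,"spin":0},{"x":0,"y":0,"z":0.05,"spin":0},{"x":0,"y":0,"z":0,"spin":0},{"x":0,"y":0,"z":0,"spin":0},{"x":0,"y":0,"z":0,"spin":0}]'
```

```text
time_s: 15.65
tcp_pos: [0.5702, 0.0721, 0.0732]
eef_rot: [[0.985, -0.173, 0.001], [-0.173, -0.985, 0.0], [0.001, -0.001, -1.0]]
ft_force: [-5.1, -0.0, 23.5]
grip_width: 0.279
grasp_force: 72.2
```

Force has risen to 23.5 N, well above the 8 N needed, at the expected depth (TCP z ≈ 0.0735), so the shaft is at its stop.

```bash
python3 -c "
from workcell import state,job_done
s=state();print(s['tcp_pos'],s['ft_force']);print(job_done())"
```

```text
[0.57016123 0.07206981 0.07316531] [-5.11028859 -0.02393181 23.47957789]
the job is handed in; nothing more can be done
None
```

I handed the job in at about 16 s: the cap was pressed home first (16 N at 83 mm), then the grey knob was pushed onto the D-shaft and held at the stop with 23.5 N, and the arm stayed clear of the jar, lemon and garlic; I judged the final seating by force and depth, since I had no pictures left to check it.

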